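Transfer specimen containers to the bench rack in order

TASK

Move the four specimen containers from the white transport rack into the empty steel bench rack, keeping their order as counted from the lifting handle: the one nearest the transport rack's handle goes in the place nearest the bench rack's handle, and so on along the row. Stand each upright on the floor of its place; set it down rather than drop it, never tip it over, and do not disturb the other things on the bench.

Things in the scene. Friction and masses are not known exactly. Their poses are not given: they have to be found in the camera images.
- transport_rack: White plastic rack, fixed, with four grey inserts in a row; 68 mm wide, 294 long. Steel bow handle (58 mm wide, 49 high) across the end at y = +148 mm; plain end at y = -132. End walls 46 mm high. Origin: on the bench under mid-row; x across the row, y along it to the handle, z up. Places 1 to 4, counted from the handle: centres at x = 0, y = +96, +32, -32, -96 mm. Turned any way.
- bench_rack: Empty steel rack, fixed, 70 x 294 mm; walls and rod dividers up to 42 mm high. Places 59 mm square inside, floor 6 mm above the bench. Same bow handle at y = +148 mm; plain end at y = -132. Origin: on the bench under mid-row; x across the row, y along it to the handle, z up. Places 1 to 4, counted from the handle: centres at x = 0, y = +96, +32, -32, -96 mm. Turned any way.
- wide_pot: The widest container: round pot 40 mm in diameter, 72 mm high in all; cap 44 mm in diameter, the top 16 mm. Milky body, orange ribbed screw cap to grip it by. At the start it stands in its insert in the transport rack. Origin: centre of its underside; z up to the cap.
- square_bottle: The square-bodied bottle: 36 x 36 mm body 56 mm high, short neck, 80 mm high in all; round cap 31 mm in diameter, the top 15 mm. Milky body, orange ribbed screw cap to grip it by. At the start it stands in its insert in the transport rack. Origin: centre of its underside; z up to the cap.
- slim_vial: The slimmest container: round vial 25 mm in diameter, 92 mm high in all; cap 27 mm in diameter, the top 16 mm. Milky body, orange ribbed screw cap to grip it by. At the start it stands in its insert in the transport rack. Origin: centre of its underside; z up to the cap.
- tall_tube: The tallest container: round flat-bottomed tube 31 mm in diameter, 100 mm high in all; cap 37 mm in diameter, the top 14 mm. Milky body, orange ribbed screw cap to grip it by. At the start it stands in its insert in the transport rack. Origin: centre of its underside; z up to the cap.
- insert_wide_pot: Fixed grey block in the transport rack, 60 x 61 x 30 mm high, with a round hole 46 mm in diameter, 26 mm deep, in which the wide pot stands at the start. It stays behind and shows the wide pot's place in the row, which differs at every start. Origin: centre of its underside, 6 mm above the bench; axes as the rack's.
- insert_square_bottle: Fixed grey block in the transport rack, 60 x 61 x 30 mm high, with a square hole 42 mm wide, 26 mm deep, in which the square bottle stands at the start. It stays behind and shows the square bottle's place in the row, which differs at every start. Origin: centre of its underside, 6 mm above the bench; axes as the rack's.
- insert_slim_vial: Fixed grey block in the transport rack, 60 x 61 x 30 mm high, with a round hole 31 mm in diameter, 26 mm deep, in which the slim vial stands at the start. It stays behind and shows the slim vial's place in the row, which differs at every start. Origin: centre of its underside, 6 mm above the bench; axes as the rack's.
- insert_tall_tube: Fixed grey block in the transport rack, 60 x 61 x 30 mm high, with a round hole 37 mm in diameter, 26 mm deep, in which the tall tube stands at the start. It stays behind and shows the tall tube's place in the row, which differs at every start. Origin: centre of its underside, 6 mm above the bench; axes as the rack's.
Not all that is in view belongs to the job. What is shaped like the square_bottle but purple is not meant. Leave any green look-alike of the tall_tube alone.

How it is judged:
By the outcome, as a careful person would: the job done as asked, in the order asked, and still so for the second after the job is handed in, with the robot touching nothing.
It also fails if it takes over 112 s, if anything falls off the work surface, if the arm or the gripper's body presses on something with over 40 N, if the wrist force passes 120 N, or if a joint passes its speed limit or range.

ROBOT

A 6-joint arm with a two-finger parallel gripper is mounted at the origin on the work surface. World frame = base frame: x ahead of the robot, y to its left, z up, the work surface at z = 0. Lengths are in m, angles in rad, forces in N, time in s.
With the tool pointing down it reaches from about 0.25 to 0.775 m from the base axis. Payload 4 kg.
Tool frame: the origin (TCP) lies midway between the tips of the shut fingers; the grasp point (between the pads) lies 19 mm behind it; z points along the fingers, x is the direction in which the jaws open and shut, and the axes are right-handed (so a half turn about z gives the same grasp; the last joint's range is limited). The gripper opens to 94 mm and grips with 3 to 60 N. Pads are 16 mm wide; open, the fingers measure 119 mm over their backs; the gripper's body (75 mm by 177 mm) begins 78 mm behind the grasp point.
Start: joints at [1.096, 0.087, 1.371, -0, 1.684, -0.103], TCP at [0.2, 0.512, 0.206] pointing down, gripper open.
Joint ranges: [-3.1, 3.1], [-0.76, 2.03], [0.27, 2.55], [-1.08, 4.22], [0.17, 2.65], [-2.57, 2.57]. Speed limits (rad/s): [2.79, 2.79, 3.14, 3.14, 3.14, 3.14].

INTERFACE

Orientations are given as [roll, pitch, yaw] about the fixed x, y, z axes, in that order (R = Rz(yaw) Ry(pitch) Rx(roll)).
In Python, from bench import robot gives the robot as it stands.
- The arm moves only by the shell command python3 -m handwheel 'ROWS'. ROWS is a JSON object of lists of equal length, an entry for each row: "delta_pos": the shift along the tool's x, y, z in mm, a list of three; "rotation": the turn, a rotation vector about the tool's x, y, z in rad, a list of three; "claw": the closure, from -1 (fully open) to 1 (shut). In form: {"delta_pos": [[tx, ty, tz], ...], "rotation": [[wx, wy, wz], ...], "claw": [claw, ...]}. A call has exactly 8 rows; each row shifts and turns the commanded pose from where the row before left it, along the tool's axes as they then stand; what a row does not reach is not made up. A row lasts 1/8 s, in which the tool goes at most 62.5 mm and 10.7 degrees, less where a joint would pass 70% of its speed; a pose out of reach is approached as far as the arm can. A call with a gripper value outside its range is refused whole. The fingers move at their own pace and stop on an object; the grip force is fixed at half the most. Time passes only in rows, so rows that do not move let the fingers close, or fill a call up. It gives the time, the measured TCP pose, the force and the opening at its end, in the units of the state.
- robot.get_obs(): the state, without advancing time (a new reading comes with each control period).
- robot.snapshot(name): name is "scene" or "top"; returns a dict with "color" (480x640x3 uint8, red, green, blue), "intrinsics" (3x3 intrinsics, pixels), "eye" and "rotation" of the camera in the world. Camera axes: x right, y down, z forward; pixel columns grow to the right and rows downward; lengths in m; the calibration is good to about 2 mm. A picture is of the moment at which its call begins. There is no depth.
- robot.close_job(): hands the job in, once; it reports no verdict.
The state is a dict: "time": time; "joint_positions": joint angles; "qvel": joint speeds; "joint_torque": joint torques, N m; "tool_pos": TCP position; "ee_rot": TCP orientation; "wrist_force": force on the tool from outside, world axes, zero at the start; "wrist_torque": the same for the moment, N m; "width": finger opening in m.
Only numpy, scipy, OpenCV 4.12 (cv2) and the standard library are available. Lean on these libraries where they do the work, as an engineer would, in place of code of your own. Each camera call takes 0.05 s, during which the arm holds its last target.

## Working session

There is one attempt and no reset: what is moved stays moved. The work goes in short steps, Python scripts to look and compute and a shell command to move; the robot and the scene stay as the last step left them, time stands still between calls to the robot, and variables do not carry over. Pictures are saved under pics/ and viewed, and the job is handed in when it is done.

```bash
mkdir -p pics; ls; python3 - <<'E'
from bench import robot
import cv2,numpy as np
for n in("scene","top"):
    s=robot.snapshot(n); cv2.imwrite(f"pics/{n}0.png",s["color"][:,:,::-1]); print(n,s["intrinsics"],s["eye"],s["rotation"])
print(robot.get_obs())
E
```

```text
pics
scene [[487.67357307   0.         326.4627826 ]
 [  0.         487.67357307 242.14260355]
 [  0.           0.           1.        ]] [ 0.96650781 -0.13618757  0.65449869] [-2.50255844  0.00693017  1.22875871]
top [[533.51668347   0.         324.24626221]
 [  0.         533.51668347 233.86051625]
 [  0.           0.           1.        ]] [0.45901516 0.01756646 1.09387226] [-3.05700516 -0.00974109 -1.59825205]
{'time': 0.1, 'joint_positions': array([ 1.09593126e+00,  8.78848525e-02,  1.37209656e+00, -8.77811352e-06,
        1.68359280e+00, -1.03112075e-01]), 'qvel': array([-8.01130502e-04, -2.08553372e-04, -4.15314310e-03,  1.12632066e-04,
       -3.03956024e-03,  5.99634832e-05]), 'joint_torque': array([ 1.48915555e-03, -3.41251159e+01, -3.03301978e+01,  7.19711487e-02,
        3.04840459e-02, -1.11843360e-04]), 'tool_pos': array([0.19957416, 0.51198525, 0.20442249]), 'ee_rot': array([-3.14139737e+00,  1.97193740e-03,  1.19904255e+00]), 'wrist_force': array([ 0.0266861 , -0.1660076 ,  1.06914631]), 'wrist_torque': array([ 0.04517955,  0.04947213, -0.04967533]), 'width': 0.0941705060407468}
```

View pics/scene0.png

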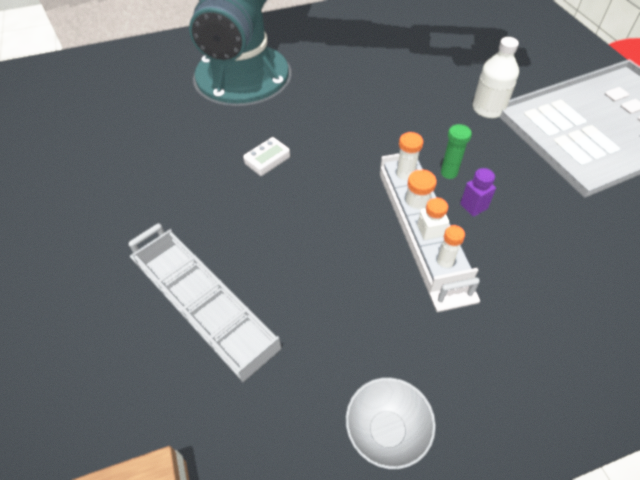

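View pics/top0.png

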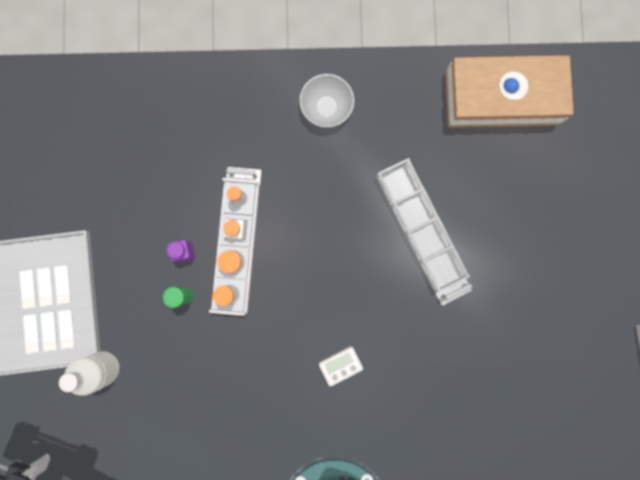

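The top view shows the white rack with its handle at (243,175). Counted from the handle, the caps are slim vial (235,194), square bottle (232,229), wide pot (229,262) and tall tube (223,296). The bench rack's handle is at (455,293). The purple look-alike at (180,251) and the green one at (176,297) stand outside the rack.

```bash
cat > h.py <<'E'
from bench import robot
import cv2,numpy as np
from scipy.spatial.transform import Rotation as R
def ray(s,uv):
    d=np.linalg.inv(s["intrinsics"])@np.array([uv[0],uv[1],1.]); return R.from_euler("xyz",s["rotation"]).as_matrix()@d
def onz(s,uv,z):
    d=ray(s,uv); e=np.array(s["eye"]); return (e+d*(z-e[2])/d[2])
def orange(s):
    h=cv2.cvtColor(s["color"],cv2.COLOR_RGB2HSV); return cv2.inRange(h,(5,150,130),(20,255,255))
def blobs(s):
    n,l,st,c=cv2.connectedComponentsWithStats(orange(s)); return [(st[i],c[i]) for i in range(1,n) if st[i][4]>60]
E
python3 - <<'E'
from h import *
S={n:robot.snapshot(n) for n in("scene","top")}
for n in S:
    for st,c in blobs(S[n]): print(n,st,c.round(1),onz(S[n],c,.095).round(4))
# triangulate, both ordered slim,square,wide,tall
t=sorted([c for st,c in blobs(S["top"]) if 200<c[0]<260],key=lambda c:c[1])
q=sorted([c for st,c in blobs(S["scene"]) if c[0]>380 and c[1]<300],key=lambda c:-c[1])
for a,b in zip(t,q):
    A,B=[],[]
    for s,u in((S["top"],a),(S["scene"],b)):
        d=ray(s,u);d/=np.linalg.norm(d);P=np.eye(3)-np.outer(d,d);A.append(P);B.append(P@s["eye"])
    x,r,_,_=np.linalg.lstsq(np.vstack(A),np.hstack(B),rcond=None);print(x.round(4),r)
for n,box in(("top",(150,150,290,330)),("top",(360,140,500,320)),("scene",(370,120,510,320)),("scene",(110,210,300,390))):
    x0,y0,x1,y1=box;i=S[n]["color"][y0:y1,x0:x1,::-1]
    f=min(800//i.shape[1],600//i.shape[0]) if 1 else 1
    o=cv2.resize(i,None,fx=f,fy=f,interpolation=cv2.INTER_CUBIC);cv2.imwrite(f"pics/c_{n}_{x0}.png",o);print(n,x0,y0,f)
E
```

```text
scene [399 133  24  19 363] [410.7 141.9] [0.4238 0.2035 0.095 ]
scene [409 170  27  24 505] [422. 182.] [0.5137 0.1802 0.095 ]
scene [427 198  21  19 303] [436.9 207.4] [0.5688 0.1778 0.095 ]
scene [445 226  20  19 293] [454.3 235.1] [0.6244 0.1771 0.095 ]
top 150 150 3
top 360 140 3
scene 370 120 3
scene 110 210 3
```

```bash
ls pics
```

```text
c_scene_110.png
c_scene_370.png
c_top_150.png
c_top_360.png
scene0.png
top0.png
```

View pics/c_top_150.png

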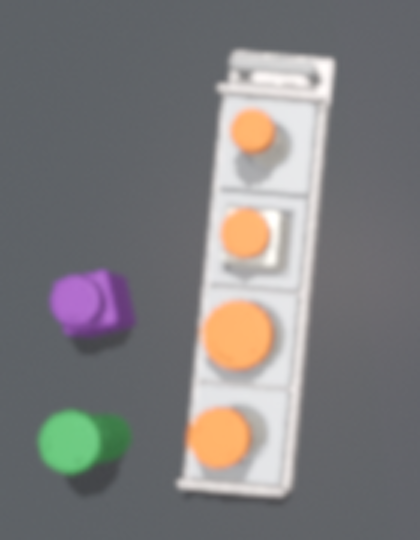

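View pics/c_top_360.png

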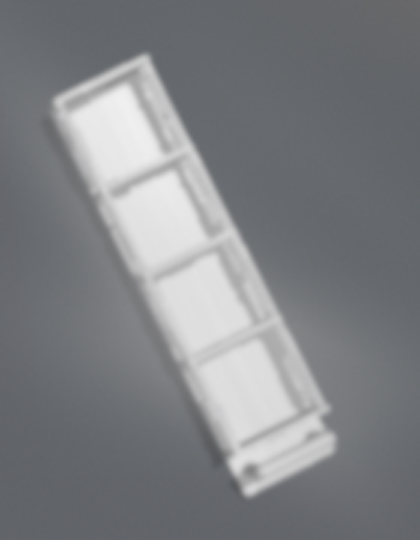

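View pics/c_scene_370.png

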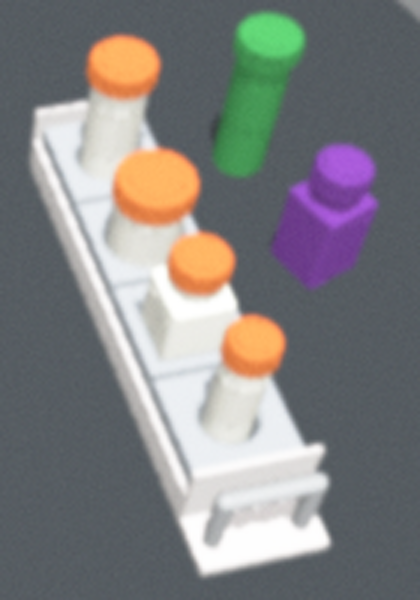

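```bash
python3 - <<'E'
from h import *
i=cv2.imread("pics/top0.png");h=cv2.cvtColor(i,cv2.COLOR_BGR2HSV)
for p in((235,194),(232,229),(229,262),(223,296)):print(i[p[1],p[0]],h[p[1],p[0]])
E
```

```text
[113 183 255] [ 15 142 255]
[116 183 255] [ 14 139 255]
[112 182 255] [ 15 143 255]
[108 181 255] [ 15 147 255]
```

The enlarged crops confirm the order from the handle: slim vial, square bottle (white, square body), wide pot, tall tube. The purple and green look-alikes stand apart, outside the rack. The bench rack dividers are visible, at crop midpoints of about (148,171), (190,255) and (235,339).

View pics/c_scene_110.png

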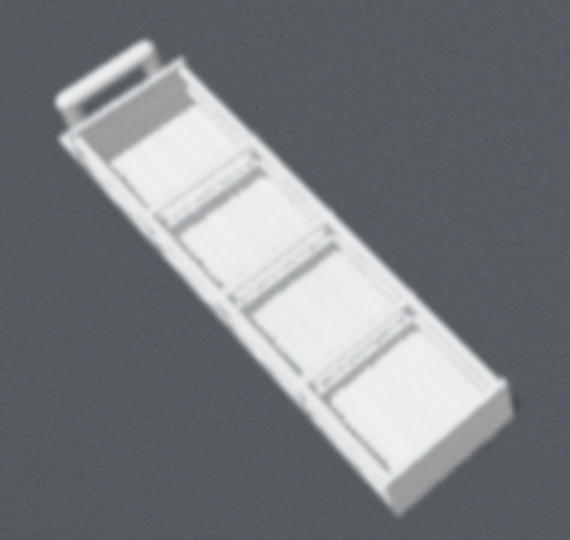

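```bash
sed -i 's/(5,150,130)/(5,100,130)/' h.py; python3 - <<'E'
from h import *
S={n:robot.snapshot(n) for n in("scene","top")}
t=sorted([(c,st) for st,c in blobs(S["top"]) if 200<c[0]<260],key=lambda c:c[0][1])
q=sorted([(c,st) for st,c in blobs(S["scene"]) if c[0]>380 and c[1]<300],key=lambda c:-c[0][1])
zt=[.102,.090,.082,.110]
for (a,sa),(b,sb),z in zip(t,q,zt):
    A,B=[],[]
    for s,u in((S["top"],a),(S["scene"],b)):
        d=ray(s,u);d/=np.linalg.norm(d);P=np.eye(3)-np.outer(d,d);A.append(P);B.append(P@s["eye"])
    x,r,_,_=np.linalg.lstsq(np.vstack(A),np.hstack(B),rcond=None);print(sa,sb,x.round(4),r,"onz",onz(S["top"],a,z-.002).round(4), onz(S["scene"],b,z-.006).round(4))
T=S["top"]
g=lambda u,v:np.array([u/3+360,v/3+140])
for nm,p,z in(("plain",g(101,80),.042),("d3",g(148,171),.042),("d0",g(190.5,255),.042),("d1",g(235,339),.042),("hwall",g(281,430),.042),("bow",g(290,463),.049)):print(nm,p.round(1),onz(T,p,z).round(4))
g=lambda u,v:np.array([u/3+150,v/3+150])
for nm,p,z in(("tplainwall",g(235,490),.046),("thwall",g(272,93),.046)):print(nm,onz(T,p,z).round(4))
for nm,p,z in(("purple",g(78,300),.078),("green",g(70,440),.098)):print(nm,onz(T,p,z).round(4))
E
```

```text
[227 187  14  14 150] [444 225  21  21 350] [0.6248 0.1748 0.0967] [3.29914353e-06] onz [0.6237 0.1731 0.1   ] [0.6248 0.1764 0.096 ]
[224 220  15  16 187] [426 197  23  21 369] [0.5614 0.1821 0.0855] [1.53723033e-06] onz [0.5608 0.1809 0.088 ] [0.5606 0.1838 0.084 ]
[218 251  23  22 408] [408 169  29  26 595] [0.4978 0.1892 0.0763] [4.45125143e-06] onz [0.497  0.1872 0.08  ] [0.498  0.1908 0.076 ]
[212 286  22  20 324] [399 132  25  21 428] [0.4343 0.1959 0.1062] [1.39966898e-06] onz [0.434  0.1948 0.108 ] [0.4325 0.1981 0.104 ]
plain [393.7 166.7] [ 0.6792 -0.1378  0.042 ]
d3 [409.3 197. ] [ 0.6171 -0.1667  0.042 ]
d0 [423.5 225. ] [ 0.5603 -0.1926  0.042 ]
d1 [438.3 253. ] [ 0.5039 -0.2195  0.042 ]
hwall [453.7 283.3] [ 0.4434 -0.2471  0.042 ]
bow [456.7 294.3] [ 0.422  -0.2501  0.049 ]
tplainwall [0.3976 0.1955 0.046 ]
thwall [0.6572 0.1679 0.046 ]
purple [0.5216 0.2879 0.078 ]
green [0.434  0.2878 0.098 ]
```

```bash
cat >> h.py <<'E'
def tri(S,a,b):
    A,B=[],[]
    for s,u in((S["top"],a),(S["scene"],b)):
        d=ray(s,u);d/=np.linalg.norm(d);P=np.eye(3)-np.outer(d,d);A.append(P);B.append(P@s["eye"])
    x,r,_,_=np.linalg.lstsq(np.vstack(A),np.hstack(B),rcond=None);return x
def go(tgt,yaw_deg):
    "print tool-frame delta (mm) and tool z rotation from measured pose to tgt"
    o=robot.get_obs(); M=R.from_euler("xyz",o["ee_rot"]); d=M.inv().apply(np.array(tgt)-o["tool_pos"])*1000
    w=(M.inv()*R.from_euler("xyz",[np.pi,0,np.radians(yaw_deg)])).as_rotvec()
    return d.round(1),w.round(4)
CAP={"slim":(.6248,.1748),"square":(.5614,.1821),"wide":(.4978,.1892),"tall":(.4343,.1959)}
E
python3 - <<'E'
from h import *
S={n:robot.snapshot(n) for n in("scene","top")}
print("bottle",tri(S,(69,382),(509,43)))
s=S["scene"];g=lambda u,v:np.array([u/3+110,v/3+210])
for n,p in(("hwall",g(124,100)),("d1",g(209,186)),("d0",g(283.5,264)),("d3",g(362,348)),("plain",g(452,446))):print(n,onz(s,p,.042).round(4))
print("bow tri",tri(S,(456.7,294.3),(110+105/3,210+72/3)))
for n,p in(("plain",(101,80)),("d3",(148,171)),("d0",(190.5,255)),("d1",(235,339))):
  sp={"plain":(452,446),"d3":(362,348),"d0":(283.5,264),"d1":(209,186)}[n]
  print(n,tri(S,(p[0]/3+360,p[1]/3+140),g(*sp)).round(4))
E
```

```text
bottle [0.29422202 0.45568897 0.14869646]
hwall [ 0.4451 -0.2463  0.042 ]
d1 [ 0.514  -0.2134  0.042 ]
d0 [ 0.5711 -0.187   0.042 ]
d3 [ 0.6278 -0.1614  0.042 ]
plain [ 0.6885 -0.1346  0.042 ]
bow tri [ 0.4217313  -0.25305449  0.04038307]
plain [ 0.6823 -0.1371  0.0298]
d3 [ 0.6196 -0.1654  0.029 ]
d0 [ 0.562  -0.1915  0.0294]
d1 [ 0.5048 -0.2184  0.031 ]
```

The dividers triangulate consistently, giving the bench rack origin at about (0.562, -0.1915) with its y axis at -155.2°. I'll turn the tool in place first.

```bash
python3 -m handwheel '{"delta_pos":[[0,0,0],[0,0,0],[0,0,0],[0,0,0],[0,0,0],[0,0,0],[0,0,0],[0,0,0]],"rotation":[[0,0,0.18],[0,0,0.18],[0,0,0.18],[0,0,0.18],[0,0,0.18],[0,0,0.18],[0,0,0.18],[0,0,0.18]],"claw":[-0.4,-0.4,-0.4,-0.4,-0.4,-0.4,-0.4,-0.4]}'; python3 -m handwheel '{"delta_pos":[[0,0,0],[0,0,0],[0,0,0],[0,0,0],[0,0,0],[0,0,0],[0,0,0],[0,0,0]],"rotation":[[0,0,0.18],[0,0,0.18],[0,0,0.18],[0,0,0.18],[0,0,0.18],[0,0,0.18],[0,0,0.18],[0,0,0.18]],"claw":[-0.4,-0.4,-0.4,-0.4,-0.4,-0.4,-0.4,-0.4]}'
python3 - <<'E'
from h import *
print(go((*CAP["slim"],.204),-96.3), robot.get_obs()["joint_positions"])
E
```

```text
time: 1.4
tool_pos: [0.1998, 0.5124, 0.2055]
ee_rot: [-3.141, -0.0, -0.247]
wrist_force: [0.4, 1.8, 0.1]
width: 0.0656
time: 2.4
tool_pos: [0.2448, 0.4825, 0.2033]
ee_rot: [3.105, 0.026, -1.594]
wrist_force: [0.5, 0.5, 0.6]
width: 0.0658
(array([ 298.8, -386.4,  -22.6]), array([0.0377, 0.0245, 0.0874])) [0.96710389 0.06229095 1.40220414 0.04519891 1.67526486 2.56519731]
```

```bash
python3 -m handwheel '{"delta_pos":[[37,-48,-3],[37,-48,-3],[37,-48,-3],[37,-48,-3],[37,-48,-3],[37,-48,-3],[37,-48,-3],[37,-48,-3]],"rotation":[[0,0,0],[0,0,0],[0,0,0],[0,0,0],[0,0,0],[0,0,0],[0,0,0],[0.0377,0.0245,0.0874]],"claw":[-0.4,-0.4,-0.4,-0.4,-0.4,-0.4,-0.4,-0.4]}'
python3 - <<'E'
from h import *
print(go((*CAP["slim"],.125),-96.3), robot.get_obs()["joint_positions"])
E
```

```text
time: 3.4
tool_pos: [0.6249, 0.173, 0.2059]
ee_rot: [-3.14, -0.002, -1.687]
wrist_force: [0.2, 0.6, -0.7]
width: 0.0656
(array([-1.9,  0.4, 80.8]), array([-0.0015, -0.0023, -0.0067])) [ 0.1841838   0.30869114  1.11016383 -0.00265006  1.72192196  1.87128055]
```

```bash
python3 -m handwheel '{"delta_pos":[[-2,0,20],[0,0,20],[0,0,20],[0,0,10],[0,0,10],[0,0,5],[0,0,0],[0,0,0]],"rotation":[[0,0,0],[0,0,0],[0,0,0],[0,0,0],[0,0,0],[0,0,0],[0,0,0],[0,0,0]],"claw":[-0.4,-0.4,-0.4,-0.4,-0.4,-0.4,-0.4,-0.4]}'
python3 - <<'E'
from h import *
print(go((*CAP["slim"],.074),-96.3))
s=robot.snapshot("scene");i=s["color"][60:320,330:590,::-1];cv2.imwrite("pics/a1.png",cv2.resize(i,(560,560),interpolation=cv2.INTER_CUBIC))
s=robot.snapshot("top");i=s["color"][140:330,150:340,::-1];cv2.imwrite("pics/a1t.png",cv2.resize(i,(560,560),interpolation=cv2.INTER_CUBIC))
E
```

```text
time: 4.4
tool_pos: [0.6237, 0.1772, 0.1221]
ee_rot: [-3.139, -0.001, -1.684]
wrist_force: [0.1, 0.3, -0.2]
width: 0.0657
(array([ 2.2, -1.3, 48.1]), array([-0.0023, -0.0011, -0.0029]))
```

View pics/a1.png

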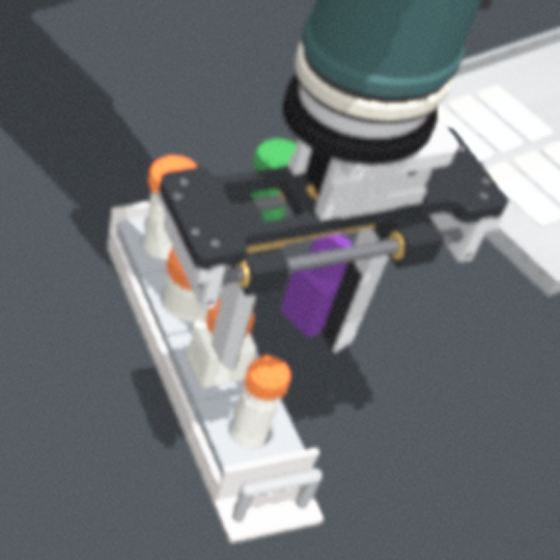

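View pics/a1t.png

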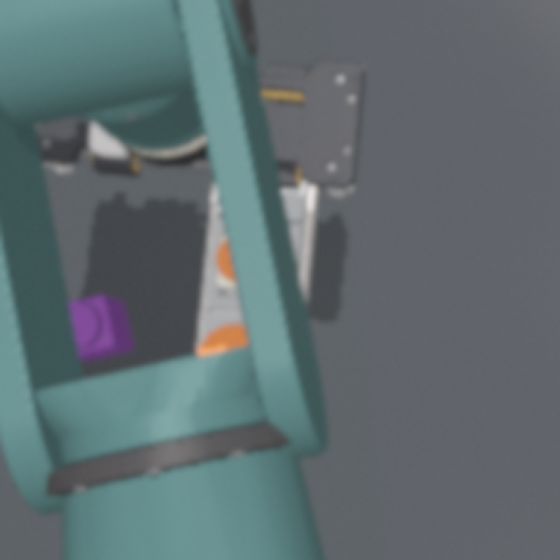

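The fingers (crop (230,360) and (345,345)) straddle the vial cap at (268,375). Descend and grip.

```bash
python3 -m handwheel '{"delta_pos":[[2,-1,15],[0,0,15],[0,0,10],[0,0,8],[0,0,0],[0,0,0],[0,0,0],[0,0,0]],"rotation":[[0,0,0],[0,0,0],[0,0,0],[0,0,0],[0,0,0],[0,0,0],[0,0,0],[0,0,0]],"claw":[-0.4,-0.4,-0.4,-0.4,-0.4,1,1,1]}'
python3 -m handwheel '{"delta_pos":[[0,0,0],[0,0,0],[0,0,0],[0,0,0],[0,0,-5],[0,0,-5],[0,0,-10],[0,0,-10]],"rotation":[[0,0,0],[0,0,0],[0,0,0],[0,0,0],[0,0,0],[0,0,0],[0,0,0],[0,0,0]],"claw":[1,1,1,1,1,1,1,1]}'
python3 - <<'E'
from h import *
s=robot.snapshot("scene");i=s["color"][60:320,330:590,::-1];cv2.imwrite("pics/a2.png",cv2.resize(i,(560,560),interpolation=cv2.INTER_CUBIC))
E
```

```text
time: 5.5
tool_pos: [0.6244, 0.175, 0.0739]
ee_rot: [-3.14, -0.001, -1.684]
wrist_force: [0.8, 0.6, 0.0]
width: 0.0396
time: 6.5
tool_pos: [0.6243, 0.175, 0.1043]
ee_rot: [-3.14, -0.001, -1.684]
wrist_force: [-1.2, -0.4, -1.2]
width: 0.0263
```

View pics/a2.png

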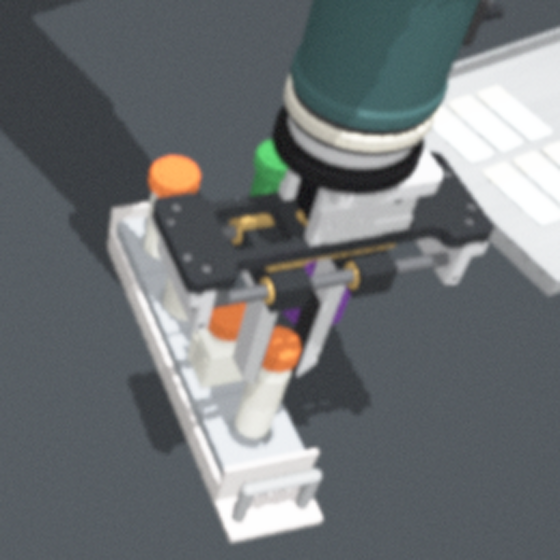

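The vial is held and lifted at width 26.3 mm. Lift further and turn to the bench rack's angle.

```bash
python3 -m handwheel '{"delta_pos":[[0,0,-12],[0,0,-12],[0,0,-12],[0,0,-12],[0,0,0],[0,0,0],[0,0,0],[0,0,0]],"rotation":[[0,0,0],[0,0,0],[0,0,-0.09],[0,0,-0.09],[0,0,-0.09],[0,0,-0.09],[0,0,-0.09],[0,0,-0.09]],"claw":[1,1,1,1,1,1,1,1]}'
cat >> h.py <<'E'
PL={1:(.475,-.2318),2:(.533,-.2051),3:(.591,-.178),4:(.649,-.1513)}
E
python3 - <<'E'
from h import *
print(go((*PL[1],.150),-65.2))
E
```

```text
time: 7.55
tool_pos: [0.6242, 0.1751, 0.1521]
ee_rot: [-3.141, -0.002, -1.141]
wrist_force: [0.1, 0.1, -0.5]
width: 0.0265
(array([307.6, 305.2,   2.5]), array([-0.0008, -0.0021, -0.0028]))
```

```bash
python3 -m handwheel '{"delta_pos":[[15,15,0],[30,30,0],[42,42,0],[45,45,0],[45,45,0],[45,45,0],[42,42,0],[30,30,0]],"rotation":[[0,0,0],[0,0,0],[0,0,0],[0,0,0],[0,0,0],[0,0,0],[0,0,0],[0,0,0]],"claw":[1,1,1,1,1,1,1,1]}'
python3 -m handwheel '{"delta_pos":[[10,9,0],[3.5,2,0],[0,0,0],[0,0,0],[0,0,0],[0,0,0],[0,0,0],[0,0,0]],"rotation":[[0,0,0],[0,0,0],[0,0,0],[0,0,0],[0,0,0],[0,0,0],[0,0,0],[0,0,0]],"claw":[1,1,1,1,1,1,1,1]}'
python3 - <<'E'
from h import *
print(go((*PL[1],.150),-65.2))
s=robot.snapshot("scene");i=s["color"][100:400,50:350,::-1];cv2.imwrite("pics/a3.png",cv2.resize(i,(590,590),interpolation=cv2.INTER_CUBIC))
E
```

```text
time: 8.55
tool_pos: [0.4772, -0.2141, 0.1524]
ee_rot: [3.141, -0.003, -1.148]
wrist_force: [1.1, 0.1, -0.9]
width: 0.0264
time: 9.55
tool_pos: [0.475, -0.2279, 0.1518]
ee_rot: [-3.142, -0.002, -1.144]
wrist_force: [0.5, -0.1, -1.9]
width: 0.0262
(array([3.5, 1.6, 1.8]), array([-0.0001, -0.0018, -0.0057]))
```

View pics/a3.png

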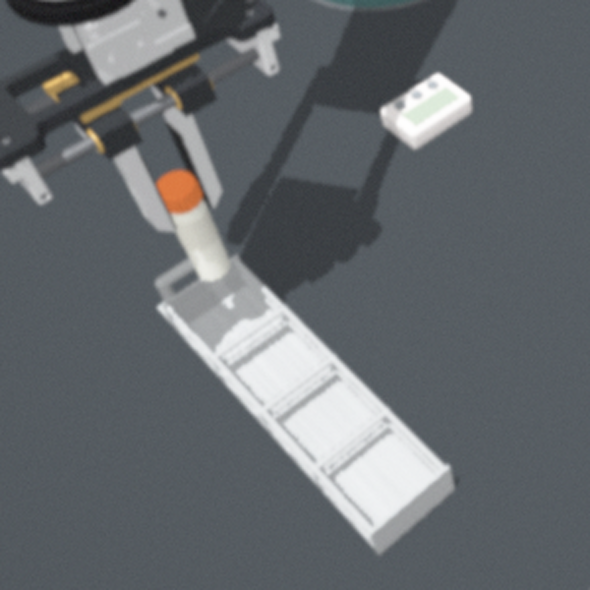

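```bash
cat >> h.py <<'E'
def proj(s,p):
    c=R.from_euler("xyz",s["rotation"]).as_matrix().T@(np.array(p)-s["eye"]); q=s["intrinsics"]@c; return q[:2]/q[2]
E
python3 - <<'E'
from h import *
s=robot.snapshot("scene");t=robot.get_obs()["tool_pos"]
for z in(.088,.164,.180): print((proj(s,(t[0],t[1],z))-[50,100])*590/300)
E
```

```text
[211.31182605 268.74509201]
[179.48117035 201.1511295 ]
[172.00684699 185.27903634]
```

The projected vertical axis matches the vial (its bottom projects to (211,269) in the crop and shows at (212,272)). Lower it.

```bash
python3 -m handwheel '{"delta_pos":[[2.5,1.5,10],[1,0,20],[0,0,20],[0,0,12],[0,0,8],[0,0,5],[0,0,3],[0,0,0]],"rotation":[[0,0,0],[0,0,0],[0,0,0],[0,0,0],[0,0,0],[0,0,0],[0,0,0],[0,0,0]],"claw":[1,1,1,1,1,1,1,1]}'
python3 -m handwheel '{"delta_pos":[[0,0,0],[0,0,1],[0,0,1],[0,0,1],[0,0,0.5],[0,0,0],[0,0,0],[0,0,0]],"rotation":[[0,0,0],[0,0,0],[0,0,0],[0,0,0],[0,0,0],[0,0,0],[0,0,0],[0,0,0]],"claw":[1,1,1,1,1,1,1,1]}'
python3 - <<'E'
from h import *
print(go((*PL[1],.070),-65.2),robot.get_obs()["wrist_force"])
s=robot.snapshot("scene");i=s["color"][100:400,50:350,::-1];cv2.imwrite("pics/a4.png",cv2.resize(i,(590,590),interpolation=cv2.INTER_CUBIC))
E
```

```text
time: 10.65
tool_pos: [0.4753, -0.232, 0.074]
ee_rot: [-3.141, -0.002, -1.144]
wrist_force: [0.2, 0.3, -0.3]
width: 0.0258
time: 11.65
tool_pos: [0.4752, -0.2319, 0.0704]
ee_rot: [-3.141, -0.002, -1.144]
wrist_force: [0.5, 0.3, 0.1]
width: 0.0263
(array([-0.2,  0.1,  0.4]), array([-0.0002, -0.0019, -0.0058])) [0.51025651 0.26255301 0.08341932]
```

View pics/a4.png

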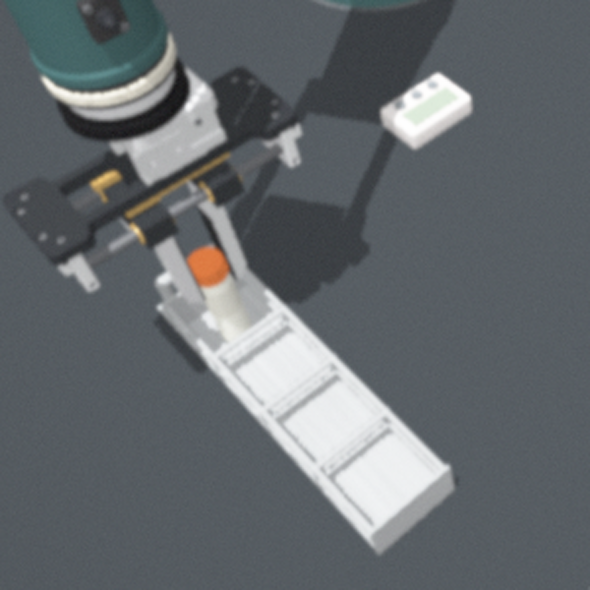

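It is in place 1 and inside the walls, with its foot near (232,338). Touch down a bit further to feel contact.

```bash
python3 -m handwheel '{"delta_pos":[[0,0,0.5],[0,0,0.5],[0,0,0],[0,0,0],[0,0,0],[0,0,0],[0,0,0],[0,0,0]],"rotation":[[0,0,0],[0,0,0],[0,0,0],[0,0,0],[0,0,0],[0,0,0],[0,0,0],[0,0,0]],"claw":[1,1,1,1,1,1,1,1]}'
```

```text
time: 12.7
tool_pos: [0.4752, -0.232, 0.0695]
ee_rot: [-3.141, -0.002, -1.144]
wrist_force: [-1.0, 0.3, 1.2]
width: 0.0264
```

```bash
python3 -m handwheel '{"delta_pos":[[0,0,0.5],[0,0,0],[0,0,0],[0,0,0],[0,0,0],[0,0,0],[0,0,-5],[0,0,-15]],"rotation":[[0,0,0],[0,0,0],[0,0,0],[0,0,0],[0,0,0],[0,0,0],[0,0,0],[0,0,0]],"claw":[1,1,0.3,0.1,-0.1,-0.1,-0.2,-0.2]}'
python3 -m handwheel '{"delta_pos":[[0,0,-25],[0,0,-30],[0,0,-20],[0,0,0],[0,0,0],[0,0,0],[0,0,0],[0,0,0]],"rotation":[[0,0,0],[0,0,0.09],[0,0,0.09],[0,0,0.09],[0,0,0.09],[0,0,0.09],[0,0,0.09],[0,0,0]],"claw":[-0.4,-0.4,-0.4,-0.4,-0.4,-0.4,-0.4,-0.4]}'
python3 - <<'E'
from h import *
print(go((*CAP["square"],.16),-96.3),robot.get_obs()["wrist_force"])
s=robot.snapshot("scene");i=s["color"][100:400,50:350,::-1];cv2.imwrite("pics/a5.png",cv2.resize(i,(590,590),interpolation=cv2.INTER_CUBIC))
E
```

```text
time: 13.7
tool_pos: [0.4746, -0.2316, 0.0887]
ee_rot: [3.141, -0.0, -1.144]
wrist_force: [0.5, -0.3, 0.6]
width: 0.0562
time: 14.7
tool_pos: [0.4754, -0.232, 0.1651]
ee_rot: [-3.139, -0.002, -1.683]
wrist_force: [-0.9, -0.2, 0.4]
width: 0.066
(array([-421.1,  -39.2,    4.2]), array([-0.0027, -0.0023, -0.0019])) [-0.90656339 -0.21999233  0.35518933]
```

View pics/a5.png

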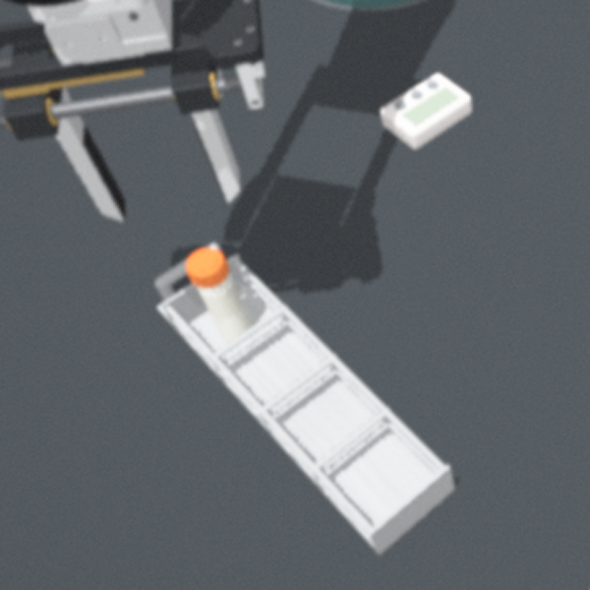

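The vial stands upright in place 1 (cap at (208,266)). Next is the square bottle.

```bash
python3 -m handwheel '{"delta_pos":[[-30,-3,0],[-55,-5,0],[-60,-6,0],[-60,-6,0],[-60,-6,0],[-60,-6,0],[-55,-5,0],[-36,-2,0]],"rotation":[[0,0,0],[0,0,0],[0,0,0],[0,0,0],[0,0,0],[0,0,0],[0,0,0],[0,0,0]],"claw":[-0.3,-0.3,-0.3,-0.3,-0.3,-0.3,-0.3,-0.3]}'
python3 -m handwheel '{"delta_pos":[[-5,0,10],[0,0,20],[0,0,18],[0,0,10],[0,0,5],[0,0,0],[0,0,0],[0,0,0]],"rotation":[[0,0,0],[0,0,0],[0,0,0],[0,0,0],[0,0,0],[0,0,0],[0,0,0],[0,0,0]],"claw":[-0.3,-0.3,-0.3,-0.3,-0.3,-0.3,-0.3,-0.3]}'
python3 - <<'E'
from h import *
print(go((*CAP["square"],.069),-96.3))
s=robot.snapshot("scene");i=s["color"][60:320,330:590,::-1];cv2.imwrite("pics/b1.png",cv2.resize(i,(560,560),interpolation=cv2.INTER_CUBIC))
E
```

```text
time: 15.75
tool_pos: [0.5609, 0.1799, 0.1636]
ee_rot: [-3.14, -0.001, -1.68]
wrist_force: [0.8, -0.4, -0.0]
width: 0.0611
time: 16.75
tool_pos: [0.5618, 0.1821, 0.101]
ee_rot: [-3.139, -0.001, -1.684]
wrist_force: [0.2, 0.1, 0.2]
width: 0.0608
(array([ 0.1,  0.5, 32. ]), array([-0.0024, -0.0011, -0.0029]))
```

View pics/b1.png

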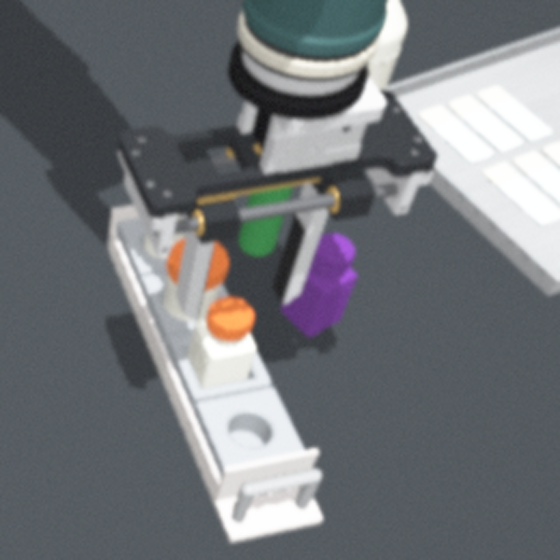

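The fingers straddle the square bottle's cap at (231,318). The purple bottle at (320,290) is clear of the right finger.

```bash
python3 -m handwheel '{"delta_pos":[[0,0,10],[0,0,12],[0,0,7],[0,0,3],[0,0,0],[0,0,0],[0,0,0],[0,0,0]],"rotation":[[0,0,0],[0,0,0],[0,0,0],[0,0,0],[0,0,0],[0,0,0],[0,0,0],[0,0,0]],"claw":[-0.3,-0.3,-0.3,-0.3,-0.3,1,1,1]}'
python3 -m handwheel '{"delta_pos":[[0,0,0],[0,0,0],[0,0,0],[0,0,-5],[0,0,-5],[0,0,-10],[0,0,-10],[0,0,-10]],"rotation":[[0,0,0],[0,0,0],[0,0,0],[0,0,0],[0,0,0],[0,0,0],[0,0,0],[0,0,0]],"claw":[1,1,1,1,1,1,1,1]}'
python3 - <<'E'
from h import *
s=robot.snapshot("scene");i=s["color"][60:320,330:590,::-1];cv2.imwrite("pics/b2.png",cv2.resize(i,(560,560),interpolation=cv2.INTER_CUBIC))
E
```

```text
time: 17.8
tool_pos: [0.5615, 0.182, 0.0685]
ee_rot: [-3.14, -0.001, -1.684]
wrist_force: [0.8, 0.2, 0.7]
width: 0.0343
time: 18.8
tool_pos: [0.5615, 0.1821, 0.1093]
ee_rot: [-3.14, -0.001, -1.684]
wrist_force: [0.2, -0.3, -0.6]
width: 0.0304
```

View pics/b2.png

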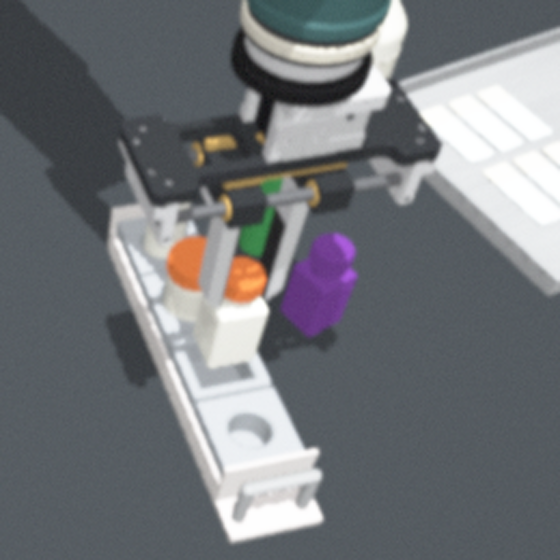

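The square bottle has lifted out of its hole.

```bash
python3 -m handwheel '{"delta_pos":[[0,0,-12],[0,0,-12],[0,0,-12],[0,0,-9],[0,0,0],[0,0,0],[0,0,0],[0,0,0]],"rotation":[[0,0,0],[0,0,0],[0,0,-0.09],[0,0,-0.09],[0,0,-0.09],[0,0,-0.09],[0,0,-0.09],[0,0,-0.09]],"claw":[1,1,1,1,1,1,1,1]}'
python3 - <<'E'
from h import *
print(go((*PL[2],.153),-65.2))
E
```

```text
time: 19.85
tool_pos: [0.5614, 0.1822, 0.1539]
ee_rot: [-3.141, -0.002, -1.141]
wrist_force: [0.4, 0.5, -1.3]
width: 0.0299
(array([340.1, 187.3,   1.4]), array([-0.0006, -0.0019, -0.0028]))
```

```bash
python3 -m handwheel '{"delta_pos":[[15,8,0],[35,19,0],[48,27,0],[52,29,0],[52,29,0],[50,28,0],[42,23,0],[30,17,0]],"rotation":[[0,0,0],[0,0,0],[0,0,0],[0,0,0],[0,0,0],[0,0,0],[0,0,0],[0,0,0]],"claw":[1,1,1,1,1,1,1,1]}'
python3 -m handwheel '{"delta_pos":[[12,5,0],[4,2,0],[0,0,0],[0,0,5],[0,0,5],[0,0,5],[0,0,0],[0,0,0]],"rotation":[[0,0,0],[0,0,0],[0,0,0],[0,0,0],[0,0,0],[0,0,0],[0,0,0],[0,0,0]],"claw":[1,1,1,1,1,1,1,1]}'
python3 - <<'E'
from h import *
print(go((*PL[2],.0645),-65.2))
s=robot.snapshot("scene");i=s["color"][100:400,50:350,::-1];cv2.imwrite("pics/b3.png",cv2.resize(i,(590,590),interpolation=cv2.INTER_CUBIC))
t=robot.get_obs()["tool_pos"]
for z in(-.0585,-.0025,.0215): print((proj(s,t+[0,0,z])-[50,100])*590/300)
E
```

```text
time: 20.85
tool_pos: [0.5305, -0.1906, 0.1543]
ee_rot: [3.141, -0.003, -1.148]
wrist_force: [0.2, 1.2, -1.1]
width: 0.0305
time: 21.85
tool_pos: [0.532, -0.2048, 0.1388]
ee_rot: [-3.141, -0.002, -1.144]
wrist_force: [-0.0, 0.1, -2.0]
width: 0.0306
(array([ 0.6, -0.8, 74.3]), array([-0.0001, -0.0018, -0.0057]))
[257.69477753 325.47906416]
[237.25723806 279.17872675]
[227.60268107 257.30675694]
```

View pics/b3.png

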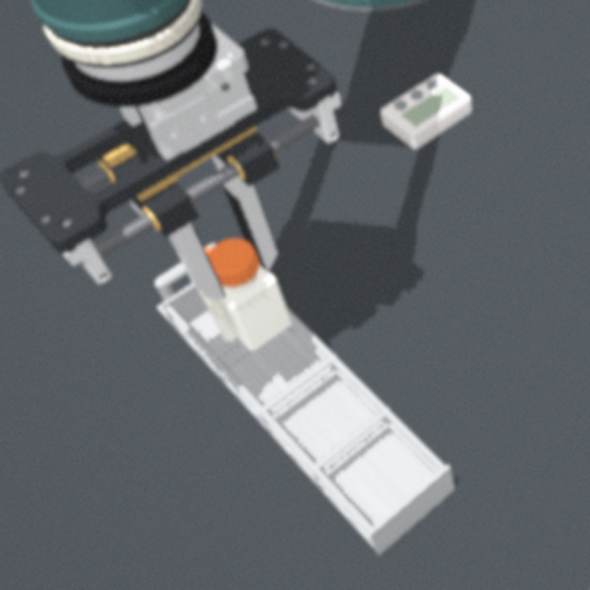

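The bottle hangs upright and lines up with place 2. Lower it.

```bash
python3 -m handwheel '{"delta_pos":[[0.5,-1,10],[0,0,18],[0,0,18],[0,0,12],[0,0,7],[0,0,4],[0,0,2],[0,0,0]],"rotation":[[0,0,0],[0,0,0],[0,0,0],[0,0,0],[0,0,0],[0,0,0],[0,0,0],[0,0,0]],"claw":[1,1,1,1,1,1,1,1]}'
python3 -m handwheel '{"delta_pos":[[0,0,1],[0,0,1],[0,0,1],[0,0,0.5],[0,0,0],[0,0,0],[0,0,0],[0,0,0]],"rotation":[[0,0,0],[0,0,0],[0,0,0],[0,0,0],[0,0,0],[0,0,0],[0,0,0],[0,0,0]],"claw":[1,1,1,1,1,1,1,1]}'
python3 - <<'E'
from h import *
s=robot.snapshot("scene");i=s["color"][100:400,50:350,::-1];cv2.imwrite("pics/b4.png",cv2.resize(i,(590,590),interpolation=cv2.INTER_CUBIC))
E
```

```text
time: 22.9
tool_pos: [0.5334, -0.2051, 0.0683]
ee_rot: [-3.141, -0.003, -1.144]
wrist_force: [-0.4, -0.3, -0.3]
width: 0.0302
time: 23.9
tool_pos: [0.5331, -0.205, 0.0644]
ee_rot: [-3.141, -0.002, -1.144]
wrist_force: [-0.2, 0.0, 1.2]
width: 0.0309
```

View pics/b4.png

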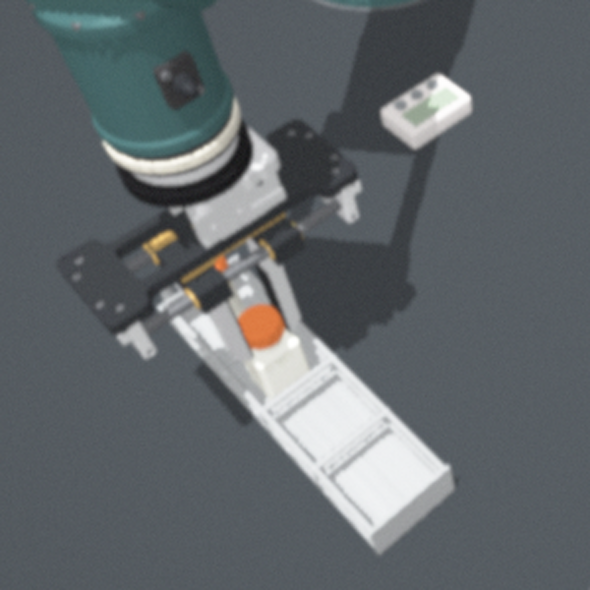

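The bottle is in place 2, with the vial cap visible behind at (222,263). Nudge down, release and lift.

```bash
python3 -m handwheel '{"delta_pos":[[0,0,0.5],[0,0,0.3],[0,0,0],[0,0,0],[0,0,0],[0,0,0],[0,0,-5],[0,0,-15]],"rotation":[[0,0,0],[0,0,0],[0,0,0],[0,0,0],[0,0,0],[0,0,0],[0,0,0],[0,0,0]],"claw":[1,1,0.2,0,-0.1,-0.1,-0.2,-0.2]}'
python3 -m handwheel '{"delta_pos":[[0,0,-25],[0,0,-30],[0,0,-25],[0,0,0],[0,0,0],[0,0,0],[0,0,0],[0,0,0]],"rotation":[[0,0,0],[0,0,0.09],[0,0,0.09],[0,0,0.09],[0,0,0.09],[0,0,0.09],[0,0,0.09],[0,0,0]],"claw":[-0.4,-0.4,-0.4,-0.4,-0.4,-0.4,-0.4,-0.4]}'
python3 - <<'E'
from h import *
print(go((*CAP["wide"],.16),-96.3))
s=robot.snapshot("scene");i=s["color"][100:400,50:350,::-1];cv2.imwrite("pics/b5.png",cv2.resize(i,(590,590),interpolation=cv2.INTER_CUBIC))
E
```

```text
time: 24.95
tool_pos: [0.5325, -0.2046, 0.0833]
ee_rot: [3.14, -0.0, -1.144]
wrist_force: [0.6, 0.2, 0.3]
width: 0.0563
time: 25.95
tool_pos: [0.5334, -0.205, 0.1649]
ee_rot: [-3.139, -0.002, -1.683]
wrist_force: [0.6, 0.1, -0.0]
width: 0.0656
(array([-387.8,   79.4,    3.8]), array([-0.0028, -0.0022, -0.0019]))
```

View pics/b5.png

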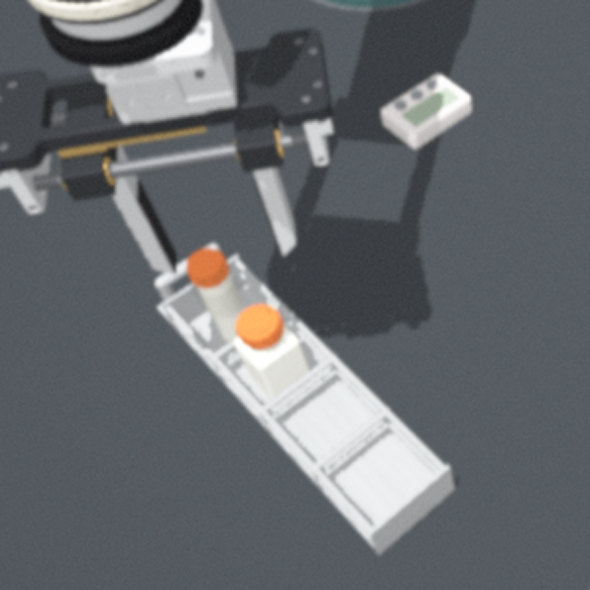

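Vial (208,266) and bottle (260,325) both stand upright. Next is the wide pot.

```bash
python3 -m handwheel '{"delta_pos":[[-28,6,0],[-50,10,0],[-55,11,0],[-56,12,0],[-56,12,0],[-55,11,0],[-50,10,0],[-34,7,0]],"rotation":[[0,0,0],[0,0,0],[0,0,0],[0,0,0],[0,0,0],[0,0,0],[0,0,0],[0,0,0]],"claw":[-0.6,-0.6,-0.6,-0.6,-0.6,-0.6,-0.6,-0.6]}'
python3 -m handwheel '{"delta_pos":[[-4,0,10],[0,0,20],[0,0,20],[0,0,12],[0,0,5],[0,0,0],[0,0,0],[0,0,0]],"rotation":[[0,0,0],[0,0,0],[0,0,0],[0,0,0],[0,0,0],[0,0,0],[0,0,0],[0,0,0]],"claw":[-0.6,-0.6,-0.6,-0.6,-0.6,-0.6,-0.6,-0.6]}'
python3 - <<'E'
from h import *
print(go((*CAP["wide"],.057),-96.3))
s=robot.snapshot("scene");i=s["color"][60:320,330:590,::-1];cv2.imwrite("pics/c1.png",cv2.resize(i,(560,560),interpolation=cv2.INTER_CUBIC))
E
```

```text
time: 27.0
tool_pos: [0.4974, 0.188, 0.1635]
ee_rot: [-3.14, -0.001, -1.68]
wrist_force: [0.6, -0.3, -0.1]
width: 0.0751
time: 28.0
tool_pos: [0.4988, 0.1896, 0.0967]
ee_rot: [-3.139, -0.001, -1.684]
wrist_force: [-0.2, -0.0, 0.6]
width: 0.075
(array([ 0.5,  1. , 39.7]), array([-0.0025, -0.001 , -0.0029]))
```

View pics/c1.png

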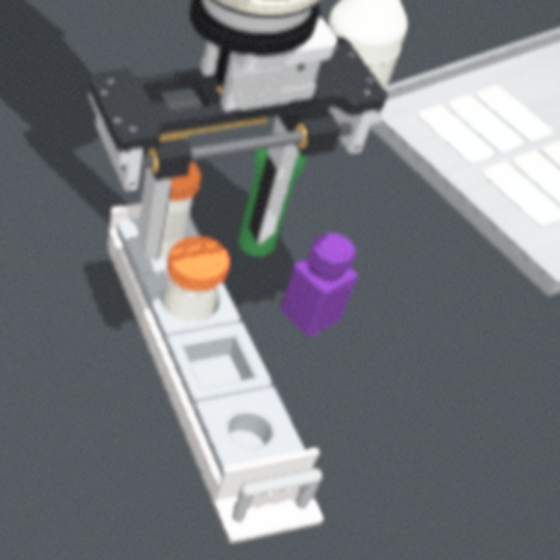

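The fingers sit either side of the wide pot's cap (199,262), with green and purple clear.

```bash
python3 -m handwheel '{"delta_pos":[[0.5,1,12],[0,0,15],[0,0,9],[0,0,4],[0,0,0],[0,0,0],[0,0,0],[0,0,0]],"rotation":[[0,0,0],[0,0,0],[0,0,0],[0,0,0],[0,0,0],[0,0,0],[0,0,0],[0,0,0]],"claw":[-0.6,-0.6,-0.6,-0.6,-0.6,1,1,1]}'
python3 -m handwheel '{"delta_pos":[[0,0,0],[0,0,0],[0,0,0],[0,0,-5],[0,0,-5],[0,0,-10],[0,0,-10],[0,0,-10]],"rotation":[[0,0,0],[0,0,0],[0,0,0],[0,0,0],[0,0,0],[0,0,0],[0,0,0],[0,0,0]],"claw":[1,1,1,1,1,1,1,1]}'
python3 - <<'E'
from h import *
s=robot.snapshot("scene");i=s["color"][60:320,330:590,::-1];cv2.imwrite("pics/c2.png",cv2.resize(i,(560,560),interpolation=cv2.INTER_CUBIC))
E
```

```text
time: 29.05
tool_pos: [0.4975, 0.1891, 0.0562]
ee_rot: [-3.14, -0.001, -1.684]
wrist_force: [-0.2, 1.3, -0.8]
width: 0.0483
time: 30.05
tool_pos: [0.4975, 0.1892, 0.0969]
ee_rot: [-3.14, -0.001, -1.684]
wrist_force: [-0.1, -0.3, -0.4]
width: 0.0433
```

View pics/c2.png

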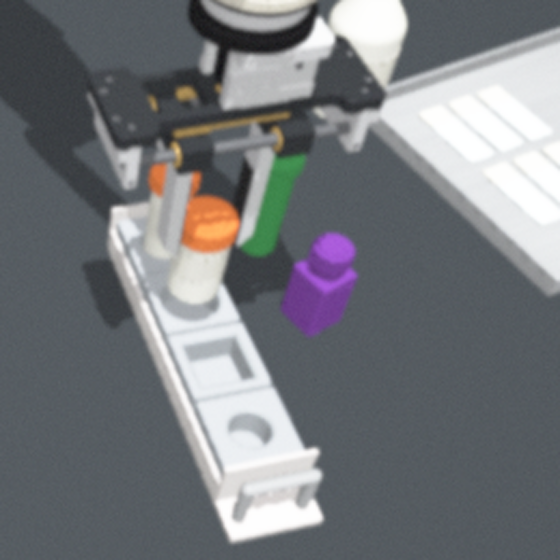

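The pot is held and lifted. Raise and turn.

```bash
python3 -m handwheel '{"delta_pos":[[0,0,-12],[0,0,-16],[0,0,-16],[0,0,-12],[0,0,0],[0,0,0],[0,0,0],[0,0,0]],"rotation":[[0,0,0],[0,0,0],[0,0,-0.09],[0,0,-0.09],[0,0,-0.09],[0,0,-0.09],[0,0,-0.09],[0,0,-0.09]],"claw":[1,1,1,1,1,1,1,1]}'
python3 - <<'E'
from h import *
print(go((*PL[3],.153),-65.2))
E
```

```text
time: 31.1
tool_pos: [0.4974, 0.1893, 0.1529]
ee_rot: [-3.141, -0.002, -1.141]
wrist_force: [0.1, -0.0, 0.2]
width: 0.0434
(array([372.8,  68.1,   0.6]), array([-0.001 , -0.0021, -0.0028]))
```

```bash
python3 -m handwheel '{"delta_pos":[[15,3,0],[36,6,0],[52,9,0],[56,10,0],[56,10,0],[56,10,0],[48,9,0],[34,7,0]],"rotation":[[0,0,0],[0,0,0],[0,0,0],[0,0,0],[0,0,0],[0,0,0],[0,0,0],[0,0,0]],"claw":[1,1,1,1,1,1,1,1]}'
python3 -m handwheel '{"delta_pos":[[15,3,0],[4,1,0],[0,0,0],[0,0,5],[0,0,5],[0,0,5],[0,0,0],[0,0,0]],"rotation":[[0,0,0],[0,0,0],[0,0,0],[0,0,0],[0,0,0],[0,0,0],[0,0,0],[0,0,0]],"claw":[1,1,1,1,1,1,1,1]}'
python3 - <<'E'
from h import *
print(go((*PL[3],.0522),-65.2))
s=robot.snapshot("scene");i=s["color"][100:400,50:350,::-1];cv2.imwrite("pics/c3.png",cv2.resize(i,(590,590),interpolation=cv2.INTER_CUBIC))
t=robot.get_obs()["tool_pos"]
for z in(-.0462,.0258): print((proj(s,t+[0,0,z])-[50,100])*590/300)
E
```

```text
time: 32.1
tool_pos: [0.585, -0.1622, 0.1528]
ee_rot: [3.141, -0.003, -1.148]
wrist_force: [0.3, 0.2, -0.2]
width: 0.0431
time: 33.1
tool_pos: [0.5894, -0.1775, 0.1375]
ee_rot: [-3.141, -0.002, -1.144]
wrist_force: [-0.1, 0.1, 0.1]
width: 0.0434
(array([ 0.9, -1.2, 85.3]), array([-0.0001, -0.0018, -0.0057]))
[307.63958921 370.92037091]
[284.04667408 310.93439351]
```

View pics/c3.png

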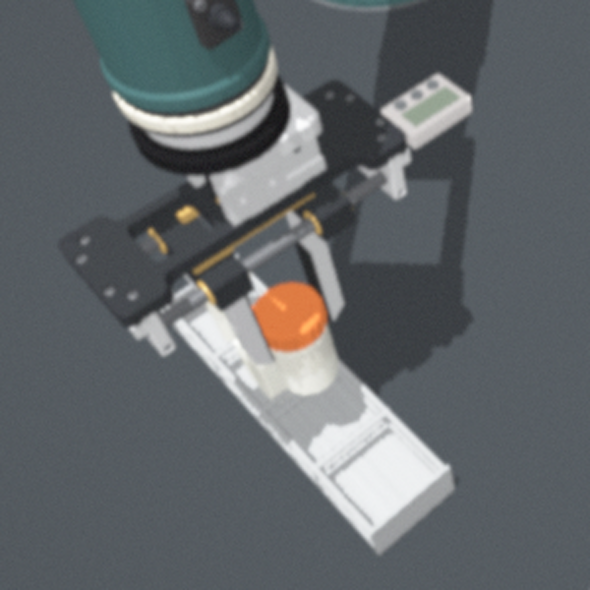

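The pot hangs upright over place 3, foot at about (312,373). Lower it.

```bash
python3 -m handwheel '{"delta_pos":[[0.5,-1,14],[0,0,22],[0,0,20],[0,0,13],[0,0,7],[0,0,4],[0,0,2],[0,0,0]],"rotation":[[0,0,0],[0,0,0],[0,0,0],[0,0,0],[0,0,0],[0,0,0],[0,0,0],[0,0,0]],"claw":[1,1,1,1,1,1,1,1]}'
python3 -m handwheel '{"delta_pos":[[0,0,1],[0,0,1],[0,0,1],[0,0,0.5],[0,0,0],[0,0,0],[0,0,0],[0,0,0]],"rotation":[[0,0,0],[0,0,0],[0,0,0],[0,0,0],[0,0,0],[0,0,0],[0,0,0],[0,0,0]],"claw":[1,1,1,1,1,1,1,1]}'
python3 - <<'E'
from h import *
s=robot.snapshot("scene");i=s["color"][100:400,50:350,::-1];cv2.imwrite("pics/c4.png",cv2.resize(i,(590,590),interpolation=cv2.INTER_CUBIC))
E
```

```text
time: 34.15
tool_pos: [0.5909, -0.1778, 0.056]
ee_rot: [-3.141, -0.002, -1.144]
wrist_force: [0.9, 0.5, -0.2]
width: 0.0432
time: 35.15
tool_pos: [0.5906, -0.1777, 0.0521]
ee_rot: [-3.141, -0.002, -1.144]
wrist_force: [-1.2, -0.0, 1.1]
width: 0.0435
```

View pics/c4.png

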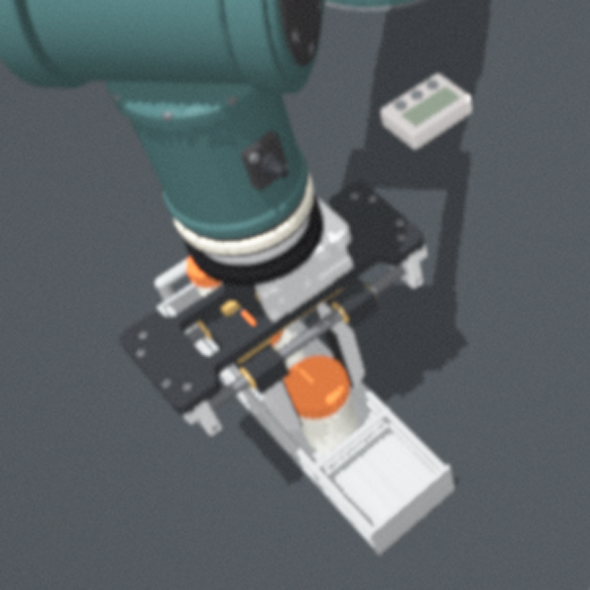

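The pot sits inside place 3, with no contact force on the gripper. Release.

```bash
python3 -m handwheel '{"delta_pos":[[0,0,0.5],[0,0,0.3],[0,0,0],[0,0,0],[0,0,0],[0,0,0],[0,0,-5],[0,0,-15]],"rotation":[[0,0,0],[0,0,0],[0,0,0],[0,0,0],[0,0,0],[0,0,0],[0,0,0],[0,0,0]],"claw":[1,1,0,-0.1,-0.3,-0.4,-0.5,-0.5]}'
python3 -m handwheel '{"delta_pos":[[0,0,-28],[0,0,-36],[0,0,-30],[0,0,-10],[0,0,0],[0,0,0],[0,0,0],[0,0,0]],"rotation":[[0,0,0],[0,0,0.09],[0,0,0.09],[0,0,0.09],[0,0,0.09],[0,0,0.09],[0,0,0.09],[0,0,0]],"claw":[-0.5,-0.5,-0.5,-0.5,-0.5,-0.5,-0.5,-0.5]}'
python3 - <<'E'
from h import *
print(go((*CAP["tall"],.17),-96.3))
s=robot.snapshot("scene");i=s["color"][100:400,50:350,::-1];cv2.imwrite("pics/c5.png",cv2.resize(i,(590,590),interpolation=cv2.INTER_CUBIC))
E
```

```text
time: 36.2
tool_pos: [0.59, -0.1774, 0.071]
ee_rot: [3.14, -0.0, -1.144]
wrist_force: [0.7, -0.5, 0.0]
width: 0.0707
time: 37.2
tool_pos: [0.5908, -0.1777, 0.1767]
ee_rot: [-3.139, -0.002, -1.683]
wrist_force: [0.2, 0.8, -0.9]
width: 0.0707
(array([-353.8,  197.3,    5.4]), array([-0.0029, -0.002 , -0.0019]))
```

View pics/c5.png

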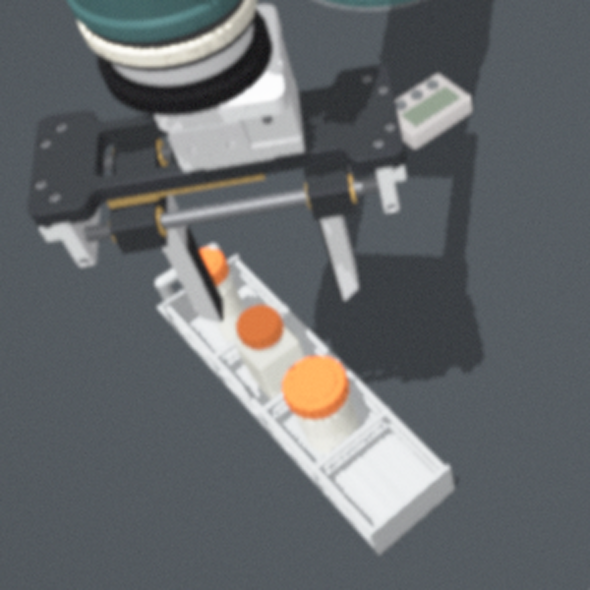

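All three are upright. Next is the orange-capped tall tube in the rack. The green one stands outside.

```bash
python3 -m handwheel '{"delta_pos":[[-25,14,0],[-45,25,0],[-51,28,0],[-52,29,0],[-52,29,0],[-51,28,0],[-45,25,0],[-29,17,0]],"rotation":[[0,0,0],[0,0,0],[0,0,0],[0,0,0],[0,0,0],[0,0,0],[0,0,0],[0,0,0]],"claw":[-0.5,-0.5,-0.5,-0.5,-0.5,-0.5,-0.5,-0.5]}'
python3 -m handwheel '{"delta_pos":[[-4,2,10],[0,0,18],[0,0,14],[0,0,8],[0,0,4],[0,0,0],[0,0,0],[0,0,0]],"rotation":[[0,0,0],[0,0,0],[0,0,0],[0,0,0],[0,0,0],[0,0,0],[0,0,0],[0,0,0]],"claw":[-0.5,-0.5,-0.5,-0.5,-0.5,-0.5,-0.5,-0.5]}'
python3 - <<'E'
from h import *
print(go((*CAP["tall"],.084),-96.3))
s=robot.snapshot("scene");i=s["color"][60:320,330:590,::-1];cv2.imwrite("pics/d1.png",cv2.resize(i,(560,560),interpolation=cv2.INTER_CUBIC))
E
```

```text
time: 38.25
tool_pos: [0.4351, 0.1942, 0.1753]
ee_rot: [-3.139, -0.001, -1.68]
wrist_force: [0.5, 0.7, -0.1]
width: 0.0703
time: 39.25
tool_pos: [0.435, 0.1964, 0.121]
ee_rot: [-3.14, -0.001, -1.684]
wrist_force: [-0.3, -0.3, 0.3]
width: 0.0705
(array([ 0.6,  0.7, 37. ]), array([-0.0021, -0.0011, -0.0029]))
```

View pics/d1.png

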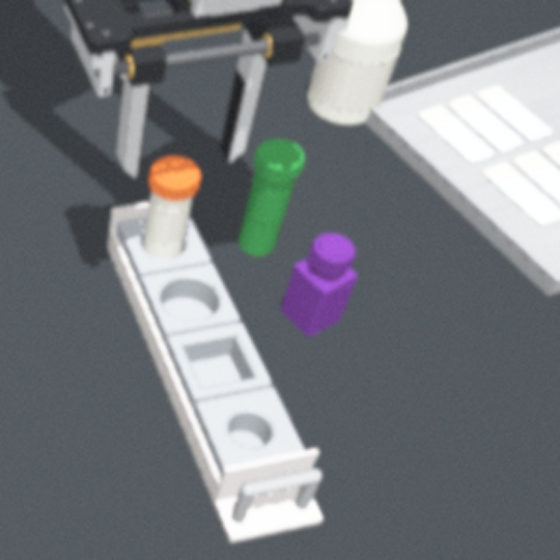

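The orange tall tube's cap is at (175,178) between the fingers. The green look-alike at (278,160) is outside the right finger.

```bash
python3 -m handwheel '{"delta_pos":[[0.5,0.7,12],[0,0,14],[0,0,8],[0,0,3],[0,0,0],[0,0,0],[0,0,0],[0,0,0]],"rotation":[[0,0,0],[0,0,0],[0,0,0],[0,0,0],[0,0,0],[0,0,0],[0,0,0],[0,0,0]],"claw":[-0.4,-0.4,-0.4,-0.4,-0.4,1,1,1]}'
python3 -m handwheel '{"delta_pos":[[0,0,0],[0,0,0],[0,0,0],[0,0,-5],[0,0,-5],[0,0,-10],[0,0,-10],[0,0,-10]],"rotation":[[0,0,0],[0,0,0],[0,0,0],[0,0,0],[0,0,0],[0,0,0],[0,0,0],[0,0,0]],"claw":[1,1,1,1,1,1,1,1]}'
python3 - <<'E'
from h import *
s=robot.snapshot("scene");i=s["color"][60:320,330:590,::-1];cv2.imwrite("pics/d2.png",cv2.resize(i,(560,560),interpolation=cv2.INTER_CUBIC))
E
```

```text
time: 40.3
tool_pos: [0.4341, 0.1959, 0.0838]
ee_rot: [-3.14, -0.001, -1.684]
wrist_force: [-0.5, 1.1, 0.5]
width: 0.0392
time: 41.3
tool_pos: [0.4342, 0.196, 0.1245]
ee_rot: [-3.14, -0.001, -1.684]
wrist_force: [0.5, 0.2, -0.6]
width: 0.0362
```

View pics/d2.png

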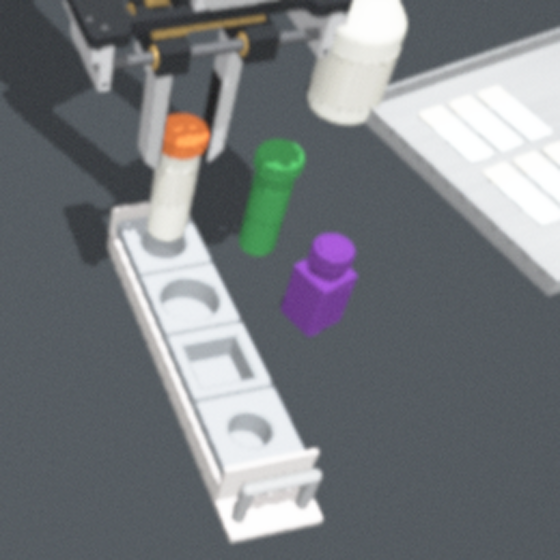

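The tube is lifted out. Raise and turn.

```bash
python3 -m handwheel '{"delta_pos":[[0,0,-14],[0,0,-18],[0,0,-16],[0,0,-12],[0,0,0],[0,0,0],[0,0,0],[0,0,0]],"rotation":[[0,0,0],[0,0,0],[0,0,-0.09],[0,0,-0.09],[0,0,-0.09],[0,0,-0.09],[0,0,-0.09],[0,0,-0.09]],"claw":[1,1,1,1,1,1,1,1]}'
python3 - <<'E'
from h import *
print(go((*PL[4],.185),-65.2))
E
```

```text
time: 42.35
tool_pos: [0.4342, 0.1961, 0.1847]
ee_rot: [-3.14, -0.002, -1.141]
wrist_force: [0.1, 0.5, -0.2]
width: 0.0364
(array([405.3, -50.5,   0.6]), array([-0.0013, -0.002 , -0.0028]))
```

```bash
python3 -m handwheel '{"delta_pos":[[15,-2,0],[40,-5,0],[56,-7,0],[60,-7,0],[60,-7,0],[60,-7,0],[52,-7,0],[38,-5,0]],"rotation":[[0,0,0],[0,0,0],[0,0,0],[0,0,0],[0,0,0],[0,0,0],[0,0,0],[0,0,0]],"claw":[1,1,1,1,1,1,1,1]}'
python3 -m handwheel '{"delta_pos":[[18,-2.5,0],[6,-1,0],[0,0,0],[0,0,5],[0,0,5],[0,0,5],[0,0,0],[0,0,0]],"rotation":[[0,0,0],[0,0,0],[0,0,0],[0,0,0],[0,0,0],[0,0,0],[0,0,0],[0,0,0]],"claw":[1,1,1,1,1,1,1,1]}'
python3 - <<'E'
from h import *
print(go((*PL[4],.0798),-65.2))
s=robot.snapshot("scene");i=s["color"][100:400,50:350,::-1];cv2.imwrite("pics/d3.png",cv2.resize(i,(590,590),interpolation=cv2.INTER_CUBIC))
t=robot.get_obs()["tool_pos"]
for z in(-.0738,.0262): print((proj(s,t+[0,0,z])-[50,100])*590/300)
E
```

```text
time: 43.35
tool_pos: [0.6353, -0.135, 0.1842]
ee_rot: [3.141, -0.002, -1.148]
wrist_force: [-0.8, 0.0, -0.6]
width: 0.0365
time: 44.35
tool_pos: [0.6476, -0.1516, 0.1693]
ee_rot: [-3.141, -0.002, -1.144]
wrist_force: [-0.6, 0.5, -0.1]
width: 0.0366
(array([ 0.1, -1.4, 89.5]), array([-0.0001, -0.0019, -0.0056]))
[363.2706745  428.16220171]
[335.47510619 345.08907408]
```

View pics/d3.png

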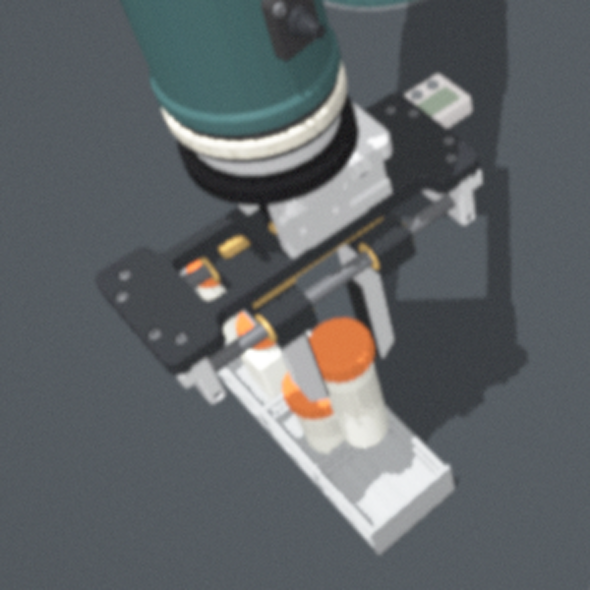

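The tube hangs vertical over place 4 (foot about (365,432), predicted (363,428)).

```bash
python3 -m handwheel '{"delta_pos":[[0,-1.3,14],[0,0,22],[0,0,22],[0,0,14],[0,0,8],[0,0,4],[0,0,2],[0,0,0]],"rotation":[[0,0,0],[0,0,0],[0,0,0],[0,0,0],[0,0,0],[0,0,0],[0,0,0],[0,0,0]],"claw":[1,1,1,1,1,1,1,1]}'
python3 -m handwheel '{"delta_pos":[[0,0,1],[0,0,1],[0,0,1],[0,0,0.5],[0,0,0],[0,0,0],[0,0,0],[0,0,0]],"rotation":[[0,0,0],[0,0,0],[0,0,0],[0,0,0],[0,0,0],[0,0,0],[0,0,0],[0,0,0]],"claw":[1,1,1,1,1,1,1,1]}'
python3 - <<'E'
from h import *
s=robot.snapshot("scene");i=s["color"][100:400,50:350,::-1];cv2.imwrite("pics/d4.png",cv2.resize(i,(590,590),interpolation=cv2.INTER_CUBIC))
E
```

```text
time: 45.4
tool_pos: [0.6492, -0.1515, 0.0839]
ee_rot: [-3.141, -0.003, -1.144]
wrist_force: [-0.5, 0.0, 0.3]
width: 0.0364
time: 46.4
tool_pos: [0.6489, -0.1513, 0.0798]
ee_rot: [-3.141, -0.002, -1.144]
wrist_force: [-0.4, -1.3, 0.3]
width: 0.0361
```

View pics/d4.png

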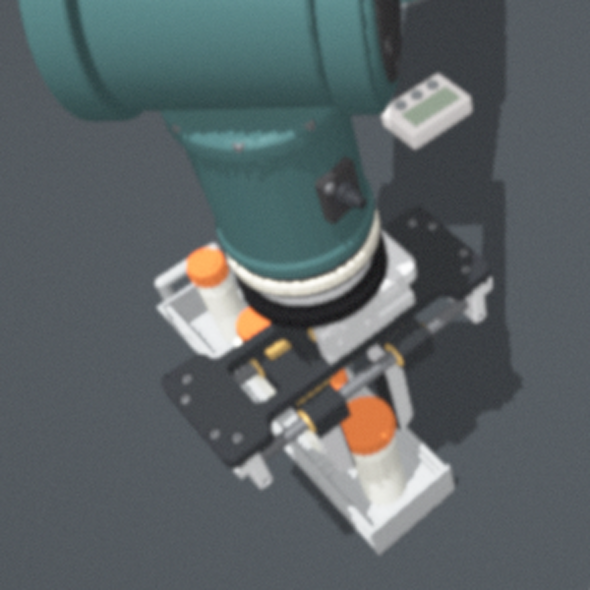

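The tube is inside place 4. Nudge down, release, lift well clear.

```bash
python3 -m handwheel '{"delta_pos":[[0,0,0.5],[0,0,0.3],[0,0,0],[0,0,0],[0,0,0],[0,0,0],[0,0,-5],[0,0,-15]],"rotation":[[0,0,0],[0,0,0],[0,0,0],[0,0,0],[0,0,0],[0,0,0],[0,0,0],[0,0,0]],"claw":[1,1,0.1,-0.1,-0.2,-0.3,-0.4,-0.4]}'
python3 -m handwheel '{"delta_pos":[[0,0,-25],[0,0,-35],[0,0,-35],[0,0,-30],[-40,-10,0],[-55,-15,0],[-60,-20,0],[-60,-20,0]],"rotation":[[0,0,0],[0,0,0],[0,0,0],[0,0,0],[0,0,0],[0,0,0],[0,0,0],[0,0,0]],"claw":[-0.4,-0.4,-0.4,-0.4,-0.4,-0.4,-0.4,-0.4]}'
python3 -m handwheel '{"delta_pos":[[-40,0,0],[-20,0,0],[0,0,0],[0,0,0],[0,0,0],[0,0,0],[0,0,0],[0,0,0]],"rotation":[[0,0,0],[0,0,0],[0,0,0],[0,0,0],[0,0,0],[0,0,0],[0,0,0],[0,0,0]],"claw":[-0.4,-0.4,-0.4,-0.4,-0.4,-0.4,-0.4,-0.4]}'
python3 - <<'E'
from h import *
S={n:robot.snapshot(n) for n in("scene","top")}
for n in S: cv2.imwrite(f"pics/e_{n}.png",S[n]["color"][:,:,::-1])
q=sorted([c for st,c in blobs(S["scene"])if c[0]<350],key=lambda c:c[1])
t=sorted([c for st,c in blobs(S["top"])if c[0]<480 and c[0]>350],key=lambda c:-c[1])
print(q,t)
for a,b in zip(t,q): print(tri(S,a,b).round(4))
print(PL)
E
```

```text
time: 47.45
tool_pos: [0.6482, -0.1511, 0.0985]
ee_rot: [3.14, -0.0, -1.144]
wrist_force: [-0.2, 0.1, 0.3]
width: 0.0656
time: 48.45
tool_pos: [0.6189, 0.0717, 0.2254]
ee_rot: [-3.139, -0.003, -1.144]
wrist_force: [0.9, 0.3, 0.3]
width: 0.0657
time: 49.45
tool_pos: [0.5942, 0.1244, 0.2233]
ee_rot: [3.142, -0.002, -1.144]
wrist_force: [0.3, 0.5, -0.4]
width: 0.0659
[array([154.80691643, 235.52161383]), array([181.66423358, 265.58880779]), array([221.78040973, 305.52944942]), array([135.46685083, 469.91528545])] [array([451.59060403, 266.4295302 ]), array([434.98324022, 237.23463687]), array([418.47193878, 207.93112245]), array([406.31699346, 175.88562092])]
[ 0.4759 -0.2311  0.0932]
[ 0.5326 -0.2049  0.081 ]
[ 0.5949 -0.1739  0.0511]
[ 0.71   -0.27   -0.1174]
{1: (0.475, -0.2318), 2: (0.533, -0.2051), 3: (0.591, -0.178), 4: (0.649, -0.1513)}
```

View pics/e_scene.png

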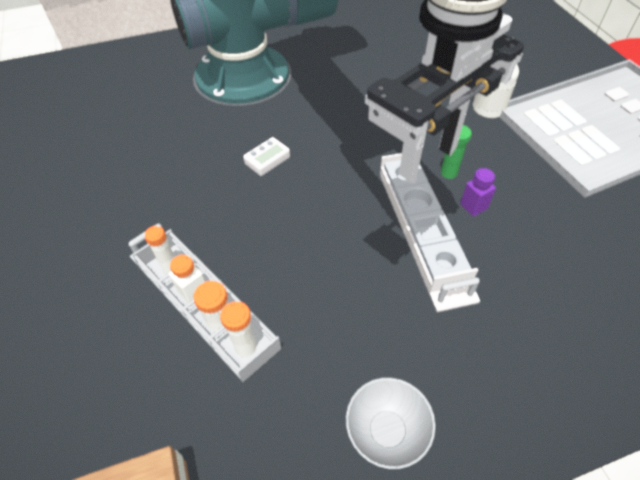

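View pics/e_top.png

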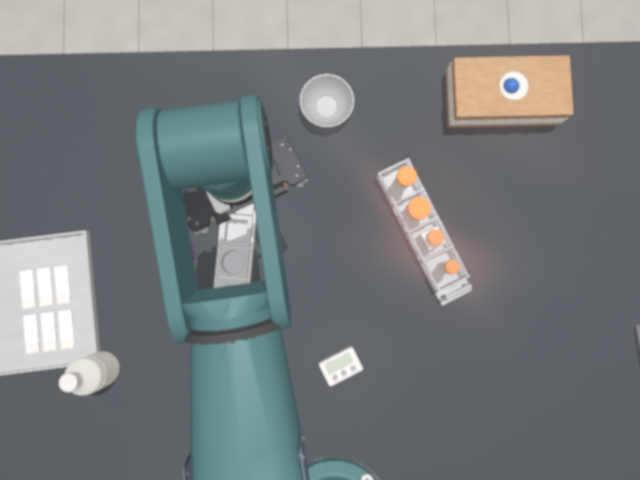

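All four stand in the bench rack. From the handle, the scene view shows slim (155,236), square (181,266), wide (210,296) and tall (236,316). In the scene mask the wide and tall caps merged, which spoiled the last two triangulations. I'll redo those two with separate points and then hand in.

```bash
python3 - <<'E'
from h import *
S={n:robot.snapshot(n) for n in("scene","top")}
print(tri(S,(418.5,207.9),(210,296)).round(4),tri(S,(406.3,175.9),(236,316)).round(4),robot.get_obs()["time"],robot.get_obs()["wrist_force"])
robot.close_job()
E
```

```text
[ 0.5907 -0.1773  0.0736] [ 0.6487 -0.1508  0.1013] 49.65 [0.01261819 0.16058161 0.12081045]
the job is handed in; nothing more can be done
```

All four containers are in the bench rack in the right order and the job is handed in. Counted from the handle it holds slim vial, square bottle, wide pot and tall tube, the same as in the transport rack. Each was lowered to its floor height and released there, and it took about 50 s of the 112 s.

**Position:** in my last check every cap lay within about 1 mm of its planned place centre. Cap heights matched containers standing on the rack floor. All four looked upright in both views.

**Surroundings:** the purple and green look-alikes and the other things on the bench showed no sign of being disturbed. The arm finished clear of the containers with the gripper empty. Wrist force readings stayed around 2 N or less.

**Checks that disagreed:**
- In the first turn the last joint came right up to its 2.57 rad range limit (2.565 rad), so the tool stopped short and drifted slightly. I corrected that on the next move.
- In the final colour mask the wide and tall caps merged, giving false positions for those two. I picked their centres by eye and re-triangulated, and they agreed.
- Touchdown force was too small to tell from noise, so floor contact rests on the measured heights and the pictures.

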